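# Load the sanding block into the sprung lift and latch it down

### The job

Take the tan sanding block out of the upright rack and load it, standing on end, onto the raised sprung platform of the lift, between its two guides; the rack and the guides hide different sides of the block, so stand it down on the table and take it the other way round in between. Lower it in gently, do not drop it, then press it straight down until the sprung side catch snaps over the platform's tongue, so that the lift stays down with the block upright on it when you let go. Never push the platform down without the block on it, and leave the tape roll, the tin and the hose coupler where they are.

Things in the scene. Friction and masses are not known exactly. Their poses are not given: they have to be found in the camera images.
- block: tan sanding block, a plain cuboid 51 x 89 x 41 mm along its own x, y, z (about 0.16 kg). Origin at the centre of one 51 x 89 mm face; its own z runs from there 41 mm through the block. It starts standing on end in the rack (own y vertical, 89 mm tall).
- block_center (a point): the centre of the sanding block, axes as the block's; 44.5 mm above its foot when it stands on end
- rack: fixed aluminium rack; origin at table height under its centre. On a base 90 x 64 x 8 mm stand two plates at its -x and +x sides, 56 mm apart inside, 34 mm wide, up to 100 mm, 3 mm above the block. The block stands on the base with its 51 mm between the plates: only its faces 41 mm apart, toward the rack's -y and +y, can be gripped. Lift it straight up.
- lift: fixed sprung lift, grey base 110 mm in x, y -44 to +72 mm, 10 mm high; origin at table height under the platform's middle. The block goes in from above, its 41 mm (own z) along the lift's y between the guides, its 51 mm along the lift's x; only the faces 51 mm apart, toward the open -x and +x sides, can be gripped there.
- platform_top (a point): middle of the top of the sprung platform (black plate 56 x 42 mm, axes as the lift's), 50 mm above the table when raised; a block standing on it then reaches 139 mm, 7 mm above the guides
- platform (a joint): how far the platform has sunk, m: 0 raised, 0.025 hard stop. Its spring gives about 3.6 N at 0 and 11 N at 0.025; the block alone hardly sinks it. The catch snaps in between 0.022 and 0.024, so press to 0.024 or more; pressing takes about 12 N in all. It then rests latched at about 0.022; released before that, the platform rises again.
- catch (a joint): sprung sliding catch in a grey housing, 51 mm high, at the lift's +y side (black knob out to y = 81 mm, not to be touched), m: 0 fully out (also once snapped over the platform's tongue), about 0.006 while the tongue pushes it aside on the way down. It works by itself.
- coupler: bystander: metal air hose coupler, 24 x 73 x 23 mm, lying on the table; origin under its centre
- tape_roll: bystander: roll of masking tape, 98 x 100 x 24 mm, lying flat; origin under its centre
- tin: bystander: flat wax tin with a red lid, 67 x 95 x 28 mm; origin under its centre
- guide_mouth (a point): middle of the mouth between the lift's two steel guides, 131 mm above the table, axes as the lift's. The guides stand at -y and +y of the platform, 46 mm apart inside, flared outward at the top, 44 mm wide in x; with the lips they span 64 mm in y.

How it is judged:
At the end, for the whole second after the job is handed in: The platform stays latched (sunk over 19 mm, catch within 3 mm of fully out); the block stands still on end on it, foot on the platform (4.5 mm), centred within 12 mm along the open direction and 6 mm between the guides, upright within 0.1 rad, its 41 mm across the guides within 0.2 rad (value of joint platform above 0.019 m and value of joint catch below 0.003 m and x of block_center in the frame of platform_top between -0.012 and 0.012 m and y of block_center in the frame of platform_top between -0.006 and 0.006 m and z of block_center in the frame of platform_top between 0.04 and 0.049 m and angle between the y axis of block and the z axis of lift, either way round below 0.1 rad and angle between the z axis of block and the y axis of lift, either way round below 0.2 rad and linear speed of block below 0.02 m/s); the robot touches nothing.
It fails at once if the platform is pushed down more than 10 mm without the block standing on it (value of joint platform above 0.01 m and distance between block_center and platform_top above 0.07 m).
It fails at once if the block is dropped or thrown into the lift (over 0.6 m/s above or on the platform) (horizontal distance between block_center and platform_top below 0.04 m and distance between block_center and platform_top below 0.14 m and linear speed of block above 0.6 m/s).
It fails at once if the tape roll, the tin or the coupler is displaced by more than 30 mm (distance of any of tape_roll, tin, coupler from where it was at the start of the episode above 0.03 m).
It also fails if it takes over 64 s, if anything falls off the work surface, if the arm or the gripper's body presses on something with over 40 N, if the wrist force passes 120 N, or if a joint passes its speed limit or range.

### The arm

A 6-joint arm with a two-finger parallel gripper is mounted at the origin on the work surface; the furniture and walls round the work are solid. World frame = base frame: x ahead of the robot, y to its left, z up, the work surface at z = 0. Lengths are in m, angles in rad, forces in N, time in s.
With the tool pointing down it reaches from about 0.3 to 0.875 m from the base axis. Payload 6.4 kg.
Tool frame: the origin (TCP) lies midway between the tips of the shut fingers; the grasp point (between the pads) lies behind it (grip_depth is the z of the grasp point in the tool frame, in m); z points along the fingers, y is the direction in which the jaws open and shut (so a half turn about z gives the same grasp; the last joint's range is limited). The gripper opens to 88 mm and grips with 3 to 60 N. Pads are 18 mm wide; open, the fingers measure 123 mm over their backs; the gripper's body (75 mm by 187 mm) begins 45 mm behind the grasp point.
Start: joints at [1.112, 0.181, 1.607, -0, 1.354, -0.206], TCP at [0.144, 0.557, 0.239] pointing down, gripper open.
Joint ranges: [-2.99, 2.99], [-0.89, 2.07], [0.3, 2.58], [-1.14, 4.28], [0, 2.63], [-3.12, 3.12]. Speed limits (rad/s): [2.57, 2.57, 3.01, 3.14, 3.14, 3.14].

### API

Orientations are given as a rotation vector (axis times angle).
In Python, from station import * gives the robot as it stands. The module is installed in compiled form; this text tells all that it offers.
- The arm moves only by the tool send_rows, never from a script. Its argument "motion" is a list of rows, each a list of 7 numbers: the finger opening in mm, from 0 to 88.1, then the shift along the tool's x, y, z in mm, then the turn, a rotation vector about the tool's x, y, z in degrees. In form: [[hand, dx, dy, dz, wx, wy, wz], ...]. A call has 1 to 10 rows; each row is the pose to reach, as a shift and turn from the pose commanded when the call began, along the tool's axes at that moment; what a row does not reach only later rows make up. A row lasts 1/8 s, in which the tool goes at most 62.5 mm and 10.7 degrees, less where a joint would pass 70% of its speed; a pose out of reach is approached as far as the arm can. A call with a gripper value outside its range is refused whole. The fingers move at their own pace and stop on an object; "squeeze" is the grip in N (left out, the last holds). Time passes only in rows, so rows that repeat a pose let the fingers close. It gives the time, the measured TCP pose, the force and the opening at its end, in the units of the state.
- sense(): the state, without advancing time (a new reading comes with each control period).
- snapshot(name): name is "side" or "top" or "wrist"; returns (picture, depth): 420x560x3 uint8, red, green, blue; 420x560 float32, m along the optical axis (not along the pixel's ray), 0 where there is no reading.
- calibration(name): a dict with "fx", "fy", "cx", "cy" (pixels), "distortion" ([k1, k2, p1, p2, k3] as OpenCV has them; the pictures are not rectified), "extrinsics" (4x4, takes a point from camera to world coordinates). Camera axes: x right, y down, z forward; pixel columns grow to the right and rows downward; lengths in m; the calibration is good to about 2 mm. A picture is of the moment at which its call begins: read the wrist's pose just before it. calibration takes no time and is no camera call; for the wrist camera it gives the pose at the moment of the call.
- finish_job(): hands the job in, once; it reports no verdict.
The state is a dict: "time_s": time; "joint_pos": joint angles; "joint_velocities": joint speeds; "effort": joint torques, N m; "tool_pos": TCP position; "tool_rot": TCP orientation; "wrist_force": force on the tool from outside, world axes, zero at the start; "ft_torque": the same for the moment, N m; "opening": finger opening in m.
Only numpy, scipy, OpenCV 4.12 (cv2) and the standard library are available. Lean on these libraries where they do the work, as an engineer would, in place of code of your own. Each camera call takes 0.05 s, during which the arm holds its last target. There are 200 camera calls.

## Working session

There is one attempt and no reset: what is moved stays moved. The work goes in short steps, Python scripts to look and compute and a tool call to move; the robot and the scene stay as the last step left them, time stands still between calls to the robot, and variables do not carry over. Pictures are saved under pics/ and viewed, about 8 in all and at most 12, crops included, and the job is handed in when it is done.

Besides the shell and the picture viewer there is one more tool, called after "Call:" as a command line: name --pt "numbers of a row" for each row, then --argument value for the rest. send_rows: Moves the arm, as the interface text tells. Its arguments: {"type":"object","properties":{"motion":{"type":"array","items":{"type":"array","items":{"type":"number"}}},"squeeze":{"type":"number"}},"required":["motion"]}

```bash
mkdir -p pics; ls; cat > h.py <<'E'
from station import *
import numpy as np, cv2
from scipy.spatial.transform import Rotation as R
def save(img,n): cv2.imwrite('pics/'+n, img[:,:,::-1])
def cloud(d,c):
    h,w=d.shape; u,v=np.meshgrid(np.arange(w),np.arange(h))
    K=np.array([[c['fx'],0,c['cx']],[0,c['fy'],c['cy']],[0,0,1.]])
    p=cv2.undistortPoints(np.stack([u,v],-1).reshape(-1,1,2).astype(np.float64),K,np.array(c['distortion'])).reshape(h,w,2)
    P=np.concatenate([p*d[...,None],d[...,None]],-1)
    T=np.array(c['extrinsics']); return P@T[:3,:3].T+T[:3,3]
E
python3 - <<'E'
from h import *
s=sense(); print({k:np.round(v,4).tolist() if not isinstance(v,(int,float)) else v for k,v in s.items()})
ims=[]
for n in ['side','top']:
    c=calibration(n); print(n,np.round(c['extrinsics'],3).tolist(),c['fx'],c['distortion'])
    p,d=snapshot(n); np.savez(n+'0.npz',p=p,d=d); save(p,n+'0.png')
E
```

```text
pics
{'time_s': 0.0, 'joint_pos': [1.1117, 0.1815, 1.608, -0.0, 1.3538, -0.2063], 'joint_velocities': [-0.0, 0.0, -0.0007, 0.001, -0.0005, 0.0009], 'effort': [0.0002, -43.3884, -34.1841, 0.0701, 0.0387, -0.0001], 'tool_pos': [0.1436, 0.5562, 0.2378], 'tool_rot': [-0.3959, -3.116, 0.0026], 'wrist_force': [-0.0623, -0.3423, -0.063], 'ft_torque': [-0.0177, 0.0138, -0.0188], 'opening': 0.08816612369704803}
side [[0.865, -0.246, 0.437, 0.219], [-0.502, -0.403, 0.765, -0.64], [-0.012, -0.881, -0.472, 0.489], [0.0, 0.0, 0.0, 1.0]] 397.20813967171443 [0.00464969 0.         0.         0.         0.        ]
top [[-0.029, -0.994, 0.103, 0.478], [-0.999, 0.031, 0.019, -0.007], [-0.022, -0.102, -0.995, 1.239], [0.0, 0.0, 0.0, 1.0]] 486.82170599760116 [0.02872523 0.         0.         0.         0.        ]
```

View pics/top0.png

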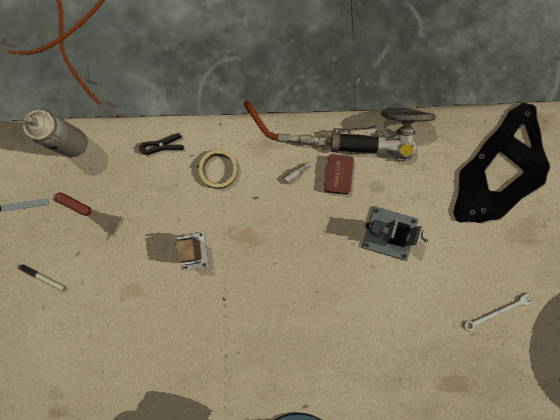

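View pics/side0.png

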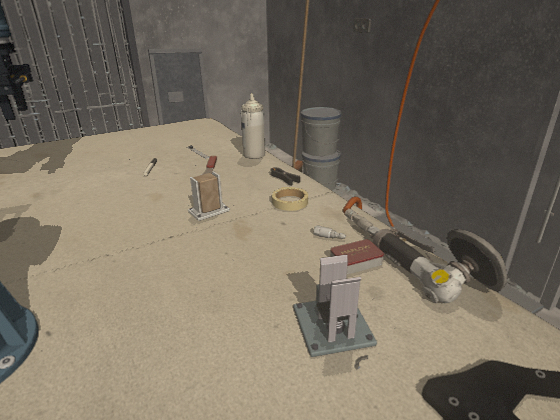

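Top view: block and rack at about (190,250), lift at (392,233). Side view: block at (208,193), lift at (338,310). Next, a zoom and depth points.

```bash
python3 - <<'E'
from h import *
z=np.load('top0.npz');p,d=z['p'],z['d'];P=cloud(d,calibration('top'));np.save('Ptop.npy',P)
a=cv2.resize(p[220:280,155:225],None,fx=5.5,fy=5.5,interpolation=cv2.INTER_CUBIC)
b=cv2.resize(p[195:270,350:430],None,fx=5,fy=5,interpolation=cv2.INTER_CUBIC)
h=max(a.shape[0],b.shape[0]);a=np.pad(a,((0,h-a.shape[0]),(0,0),(0,0)));b=np.pad(b,((0,h-b.shape[0]),(0,0),(0,0)))
im=np.hstack([a,b]);save(im,'crop0.png');print(im.shape)
def rect(lo,hi,zl,zh):
    Q=P[lo[1]:hi[1],lo[0]:hi[0]].reshape(-1,3);Q=Q[(Q[:,2]>zl)&(Q[:,2]<zh)]
    if len(Q)<5: return len(Q)
    r=cv2.minAreaRect((Q[:,:2]*1000).astype(np.float32)); return len(Q),np.round(r[0],1),np.round(r[1],1),round(r[2],1),np.round(np.median(Q[:,2]),4)
print('rack top',rect((160,220),(225,280),.085,.12)); print('rack base',rect((160,220),(225,280),.004,.02))
for zl,zh in[(.12,.15),(.1,.15),(.04,.06),(.005,.018)]: print('lift',zl,rect((345,190),(435,275),zl,zh))
print('table',np.median(P[300:340,200:400,2]))
np.set_printoptions(linewidth=250)
print((P[228:276:2,168:216:2,2]*1000).astype(int)); print((P[200:266:3,356:430:3,2]*1000).astype(int))
E
```

```text
(375, 785, 3)
rack top (456, array([510.3, 249. ]), array([65.7, 41.5]), 6.3, np.float64(0.0971))
rack base (677, array([513.7, 250.3]), array([163.9, 149.3]), 88.3, np.float64(0.0066))
lift 0.12 (153, array([ 536.1, -263.4]), array([62.9, 43.7]), 72.0, np.float64(0.1298))
lift 0.1 (215, array([ 536. , -263.3]), array([62.9, 44. ]), 72.0, np.float64(0.1268))
lift 0.04 (517, array([ 544.1, -238.2]), array([108.2,  55.9]), 72.5, np.float64(0.0504))
lift 0.005 (1584, array([ 543.4, -249.6]), array([222.3, 212.2]), 88.2, np.float64(0.0098))
table 0.001127313429167942
[[   0    0    3    1    0    0    0    4    5    3    1    1   -5    0    0    2    1   -2   -1   -1    1    4    2    0]
 [  -1    0   -2    1    3    0    2    0    1    2    0    2    1    0    2    0    1    0    3    4    2    5   -4    3]
 [   0    1    1    1   -1    1    4    5   -1    2    1    4   -1   -2    0    5    5   11    3    0   -3    1    4    0]
 [  -1    3    0    1   -1    0    1    3    2    5    9   10   10   12    7    8    7    5   -2    4   -1   -6    0   -3]
 [  -1   -2    0    0    4    0   11  
[... 4539 characters left out ...]
  7    7    7   13   10    5    1    1    3    1    0    0]
 [   0    2   -5   -1    0    1    5    8   11   12   11 1239   11    9    9    7   11    8    2   -2    1    1    3    1    5]
 [   0   -3    3   -1   -1    0    0    0   -1    2   11    7   10   13   10    4   14   10    0    2    1   -1    0    0    2]
 [   0   -2    0    0   -1    0    0   -1   -2    1    2    5   -2    5    8   11   18   13    0    5    5    1    0   -1    4]
 [   4    2    0    0    0    4    3    5    2    1    4    2    0    0    1 1239   -4    0    3    2    0    4    2    0    2]
 [   0    1    0    1    3    0    5    0    5    3    6   -1    0    0    2    1    0    5    0    0    0    1    1    1    3]]
```

View pics/crop0.png

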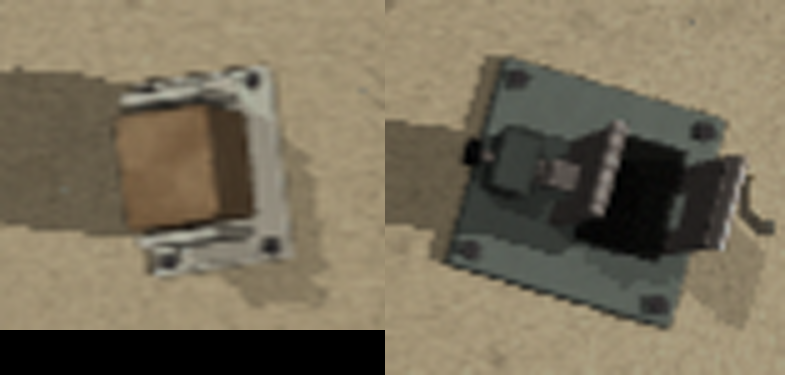

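```bash
cat >> h.py <<'E'
def go(x,y,z,yaw,tilt=None):
    "row (mm,deg) from measured pose to TCP x,y,z (m), tool down with jaw axis (tool y) along yaw deg mod 180"
    s=sense();R0=R.from_rotvec(s['tool_rot']);best=None
    for a in (yaw,yaw+180):
        a=np.radians(a);Y=np.array([np.cos(a),np.sin(a),0]);Z=np.array([0,0,-1.]);X=np.cross(Y,Z)
        rv=(R0.inv()*R.from_matrix(np.c_[X,Y,Z])).as_rotvec(degrees=True)
        if best is None or np.linalg.norm(rv)<np.linalg.norm(best): best=rv
    t=R0.inv().apply(np.array([x,y,z])-s['tool_pos'])*1000
    print('t',round(s['time_s'],2),'pos',np.round(s['tool_pos'],4),'jaw',np.round(np.degrees(np.arctan2(*R0.as_matrix()[[1,0],1])),1),'j6',round(s['joint_pos'][5],2),'F',np.round(s['wrist_force'],1),'op',round(s['opening'],4))
    print('row',np.round(t,1),np.round(best,1))
E
python3 - <<'E'
import station; print([n for n in dir(station) if n[0]!='_'], getattr(station,'grip_depth',None))
from h import *
z=np.load('top0.npz');p,P=z['p'],np.load('Ptop.npy')
hsv=cv2.cvtColor(p,cv2.COLOR_RGB2HSV);q=p[228:276,168:216].astype(int)
m=(p[...,0].astype(int)-p[...,2]>40)&(P[...,2]>.088)&(P[...,2]<.106);m[:,:160]=0;m[:,225:]=0;m[:220]=0;m[285:]=0
r=cv2.minAreaRect((P[m][:,:2]*1000).astype(np.float32));print(m.sum(),r)
go(.51,.249,.25,96.3)
E
```

```text
['IKError', 'calibration', 'finish_job', 'grip_depth', 'sense', 'snapshot'] -0.0187
340 ((509.8379821777344, 248.35633850097656), (47.60429382324219, 39.59776306152344), 6.238548278808594)
t 0.1 pos [0.1436 0.5563 0.2379] jaw 75.5 j6 -0.21 F [ 0.3 -0.2  0.1] op 0.088
row [-431.6 -205.9  -11.9] [ -0.1  -0.  -20.8]
```

Call:
send_rows --pt "88 -432 -206 0 0 0 -20.8" --pt "88 -432 -206 0 0 0 -20.8" --pt "88 -432 -206 0 0 0 -20.8" --pt "88 -432 -206 0 0 0 -20.8" --pt "88 -432 -206 0 0 0 -20.8" --pt "88 -432 -206 0 0 0 -20.8" --pt "88 -432 -206 0 0 0 -20.8" --pt "88 -432 -206 0 0 0 -20.8" --pt "88 -432 -206 0 0 0 -20.8" --pt "88 -432 -206 0 0 0 -20.8"

```text
time_s: 1.35
tool_pos: [0.5098, 0.2494, 0.2381]
tool_rot: [0.172, -3.135, -0.0]
wrist_force: [-0.7, 1.0, 0.8]
opening: 0.0882
```

```bash
python3 - <<'E'
from h import *
c=calibration('wrist');p,d=snapshot('wrist');save(p,'w1.png');P=cloud(d,c)
print(np.round(c['extrinsics'],3).tolist())
m=(P[...,2]>.088)&(P[...,2]<.097+.004)&(p[...,0].astype(int)-p[...,2]>35)&(np.hypot(P[...,0]-.51,P[...,1]-.249)<.06)
Q=P[m];print(len(Q),np.median(Q[:,2]) if len(Q) else 0)
if len(Q)>5: print(cv2.minAreaRect((Q[:,:2]*1000).astype(np.float32)))
go(.51,.249,.25,96.3)
E
```

```text
[[-0.11, 0.945, 0.309, 0.429], [0.994, 0.104, 0.035, 0.241], [0.001, 0.311, -0.95, 0.385], [0.0, 0.0, 0.0, 1.0]]
150 0.09689864272958046
((508.44342041015625, 250.3684844970703), (41.47565460205078, 34.99412536621094), 5.320797920227051)
t 1.4 pos [0.5095 0.2499 0.2383] jaw 96.4 j6 -1.44 F [0.2 0.8 0. ] op 0.0882
row [ -0.4  -1.  -11.7] [ 0.  -0.1  0.1]
```

View pics/w1.png

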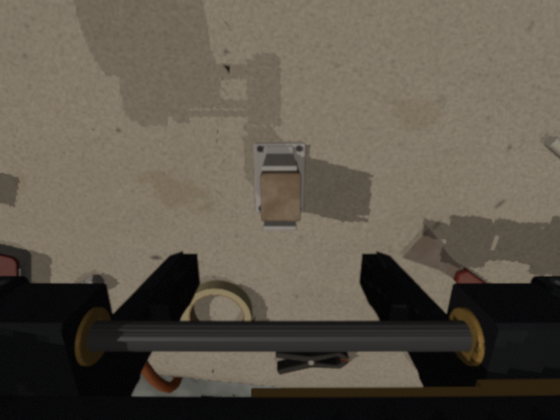

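The block is at (280,195), centred between the fingers (columns 190 and 370). Going down to grip.

Call:
send_rows --pt "88 0 -0.5 60 0 0 0" --pt "88 0 -0.5 120 0 0 0" --pt "88 0 -0.5 160 0 0 0" --pt "88 0 -0.5 185 0 0 0" --pt "88 0 -0.5 185 0 0 0" --pt "30 0 -0.5 185 0 0 0" --pt "30 0 -0.5 185 0 0 0" --pt "30 0 -0.5 185 0 0 0" --pt "30 0 -0.5 185 0 0 0" --pt "30 0 -0.5 185 0 0 0" --squeeze 30

```text
time_s: 2.65
tool_pos: [0.5108, 0.2488, 0.054]
tool_rot: [-0.173, 3.136, 0.001]
wrist_force: [0.0, 0.4, -2.7]
opening: 0.0411
```

```bash
python3 - <<'E'
from h import *
go(.51,.249,.20,96.3)
E
```

```text
t 2.65 pos [0.5108 0.2488 0.054 ] jaw 96.3 j6 -1.44 F [ 0.   0.4 -2.7] op 0.0411
row [   0.7    0.3 -146. ] [0. 0. 0.]
```

Call:
send_rows --pt "30 0 0 -20 0 0 0" --pt "30 0 0 -50 0 0 0" --pt "30 0 0 -90 0 0 0" --pt "30 0 0 -125 0 0 0" --pt "30 0 0 -150 0 0 0" --pt "30 0 0 -150 0 0 0"

```text
time_s: 3.4
tool_pos: [0.5118, 0.249, 0.2055]
tool_rot: [-0.173, 3.133, 0.001]
wrist_force: [-0.2, -0.7, -2.3]
opening: 0.041
```

```bash
python3 - <<'E'
from h import *
go(.46,.0,.15,90)
E
```

```text
t 3.4 pos [0.5118 0.249  0.2055] jaw 96.3 j6 -1.44 F [-0.2 -0.7 -2.3] op 0.041
row [  79.  -241.8   55.1] [0.  0.2 6.3]
```

Call:
send_rows --pt "30 20 -60 0 0 0 2" --pt "30 40 -120 0 0 0 4" --pt "30 60 -180 20 0 0 6.3" --pt "30 79 -240 55 0 0 6.3" --pt "30 79 -242 85 0 0 6.3" --pt "30 79 -242 85 0 0 6.3" --pt "30 79 -242 85 0 0 6.3"

```text
time_s: 4.28
tool_pos: [0.4588, 0.0001, 0.1189]
tool_rot: [0.001, -3.141, -0.001]
wrist_force: [0.6, 0.2, -1.7]
opening: 0.0407
```

```bash
python3 - <<'E'
from h import *
go(.46,.0,.046,90)
p,d=snapshot('side');save(p[120:380,120:420],'s2.png')
E
```

```text
t 4.28 pos [4.588e-01 1.000e-04 1.189e-01] jaw 90.0 j6 -1.83 F [ 0.6  0.2 -1.7] op 0.0407
row [-1.2 -0.1 72.9] [ 0. -0.  0.]
```

View pics/s2.png

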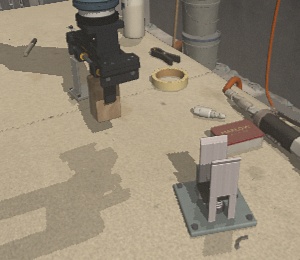

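The block hangs upright in the gripper, at about (105,105) in the crop. Lowering it to the table.

Call:
send_rows --pt "30 -1 0 30 0 0 0" --pt "30 -1 0 55 0 0 0" --pt "30 -1 0 65 0 0 0" --pt "30 -1 0 69 0 0 0" --pt "30 -1 0 71 0 0 0" --pt "30 -1 0 72 0 0 0" --pt "30 -1 0 72.5 0 0 0" --pt "30 -1 0 72.5 0 0 0"

```text
time_s: 5.32
tool_pos: [0.4599, -0.0006, 0.0465]
tool_rot: [-0.0, 3.141, -0.0]
wrist_force: [0.6, 0.3, -2.5]
opening: 0.0407
```

Call:
send_rows --pt "30 0 0 0.5 0 0 0" --pt "30 0 0 1 0 0 0" --pt "30 0 0 1.5 0 0 0" --pt "30 0 0 1.5 0 0 0"

```text
time_s: 5.82
tool_pos: [0.4599, -0.0005, 0.0459]
tool_rot: [0.001, -3.142, 0.0]
wrist_force: [-5.4, 0.7, 13.2]
opening: 0.0407
```

Contact with the table (+13 N). Opening, rising and turning 90°.

Call:
send_rows --pt "30 0 0 -0.5 0 0 0" --pt "60 0 0 -0.5 0 0 0" --pt "88 0 0 -0.5 0 0 0" --pt "88 0 0 -0.5 0 0 0" --pt "88 0 0 -0.5 0 0 0" --pt "88 0 0 -40 0 0 0" --pt "88 0 0 -90 0 0 0" --pt "88 0 0 -130 0 0 0" --pt "88 0 0 -180 0 0 0" --pt "88 0 0 -180 0 0 0"

```text
time_s: 7.08
tool_pos: [0.4623, -0.0011, 0.229]
tool_rot: [-0.001, 3.133, -0.003]
wrist_force: [0.9, -0.2, -0.5]
opening: 0.0882
```

```bash
python3 - <<'E'
from h import *
go(.46,0,.22,45)
E
```

```text
t 7.08 pos [ 0.4623 -0.0011  0.229 ] jaw 90.0 j6 -1.83 F [ 0.9 -0.2 -0.5] op 0.0882
row [2.4 1.1 8.9] [ 0.1  0.5 45. ]
```

Call:
send_rows --pt "88 0 0 0 0 0 10" --pt "88 0 0 0 0 0 20" --pt "88 0 0 0 0 0 30" --pt "88 0 0 0 0 0 40" --pt "88 0 0 0 0 0 50" --pt "88 0 0 0 0 0 60" --pt "88 0 0 0 0 0 70" --pt "88 0 0 0 0 0 80" --pt "88 0 0 0 0 0 90" --pt "88 0 0 0 0 0 90"

```text
time_s: 8.32
tool_pos: [0.4591, -0.0003, 0.2235]
tool_rot: [-2.218, -2.222, 0.002]
wrist_force: [0.4, 0.3, 0.3]
opening: 0.0882
```

```bash
python3 - <<'E'
from h import *
for n in ['top','wrist']:
    c=calibration(n);p,d=snapshot(n);P=cloud(d,c);save(p,n+'3.png')
    m=(P[...,2]>.075)&(P[...,2]<.103)&(np.hypot(P[...,0]-.46,P[...,1])<.05)
    if n=='top': m&=(p[...,0].astype(int)-p[...,2]>35)
    Q=P[m];print(n,len(Q),np.median(Q[:,2]),cv2.minAreaRect((Q[:,:2]*1000).astype(np.float32)))
go(.46,0,.05,0)
E
```

```text
top 0 nan ((0.0, 0.0), (0.0, 0.0), 0.0)
wrist 2102 0.08872360182399652 ((459.47442626953125, 1.0913143157958984), (50.157630920410156, 40.08144760131836), 0.4942956268787384)
t 8.43 pos [ 4.593e-01 -4.000e-04  2.239e-01] jaw 0.2 j6 -0.26 F [ 0.2 -0.2 -0.1] op 0.088
row [  0.3   0.9 173.9] [-0.1 -0.   0.2]
  return _methods._mean(a, axis=axis, dtype=dtype,
  ret = ret.dtype.type(ret / rcount)
```

View pics/wrist3.png

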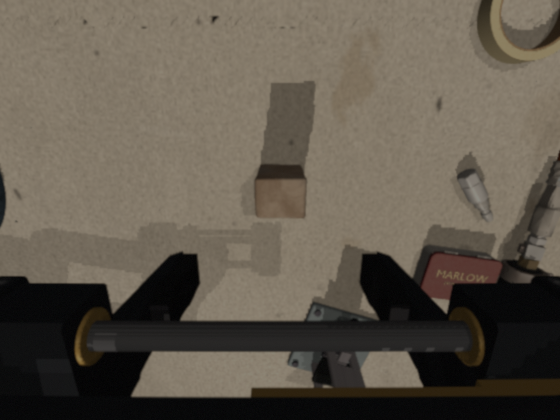

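The block stands upright at (280,197), centred between the fingers. Gripping it by the 51 mm faces, 16 mm below its top.

Call:
send_rows --pt "88 1 0 60 0 0 0" --pt "88 1 0 120 0 0 0" --pt "88 1 0 155 0 0 0" --pt "88 1 0 170 0 0 0" --pt "88 1 0 170 0 0 0" --pt "40 1 0 170 0 0 0" --pt "40 1 0 170 0 0 0" --pt "40 1 0 170 0 0 0" --pt "40 1 0 170 0 0 0" --pt "40 1 0 170 0 0 0" --squeeze 45

```text
time_s: 9.68
tool_pos: [0.46, 0.0004, 0.0552]
tool_rot: [2.221, 2.221, 0.001]
wrist_force: [-1.7, 0.0, 5.9]
opening: 0.0504
```

```bash
python3 - <<'E'
from h import *
go(.46,0,.26,0)
E
```

```text
t 9.68 pos [4.60e-01 4.00e-04 5.52e-02] jaw 0.0 j6 -0.26 F [-1.7  0.   5.9] op 0.0504
row [-5.000e-01  1.000e-01 -2.048e+02] [0. 0. 0.]
```

Call:
send_rows --pt "40 0 0 -20 0 0 0" --pt "40 0 0 -60 0 0 0" --pt "40 0 0 -110 0 0 0" --pt "40 0 0 -160 0 0 0" --pt "40 0 0 -190 0 0 0" --pt "40 0 0 -190 0 0 0" --pt "40 0 0 -190 0 0 0"

```text
time_s: 10.55
tool_pos: [0.4587, 0.0008, 0.2428]
tool_rot: [-2.219, -2.22, 0.002]
wrist_force: [0.1, 0.4, -2.6]
opening: 0.0504
```

```bash
python3 - <<'E'
from h import *
go(.508,-.349,.24,-18)
E
```

```text
t 10.55 pos [0.4587 0.0008 0.2428] jaw 0.0 j6 -0.26 F [ 0.1  0.4 -2.6] op 0.0504
row [-349.8   49.2    2.5] [-0.2 -0.  18. ]
```

Call:
send_rows --pt "40 -50 7 0 0 0 3" --pt "40 -100 14 0 0 0 6" --pt "40 -150 21 0 0 0 9" --pt "40 -200 28 0 0 0 12" --pt "40 -250 35 0 0 0 15" --pt "40 -300 42 0 0 0 18" --pt "40 -350 49 2 0 0 18" --pt "40 -350 49 2 0 0 18" --pt "40 -350 49 2 0 0 18"

```text
time_s: 11.68
tool_pos: [0.5079, -0.3484, 0.2401]
tool_rot: [-2.538, -1.844, 0.001]
wrist_force: [0.3, -0.2, -2.4]
opening: 0.0501
```

```bash
python3 - <<'E'
from h import *
c=calibration('wrist');p,d=snapshot('wrist');P=cloud(d,c);save(p,'w4.png')
t=np.radians(72);ey=np.array([np.cos(t),np.sin(t)]);ex=np.array([ey[1],-ey[0]])
L=np.stack([(P[...,:2]-[.5361,-.2634])@ex,(P[...,:2]-[.5361,-.2634])@ey,P[...,2]],-1)*1000
near=(abs(L[...,0])<70)&(abs(L[...,1])<90)
for zl,zh in[(124,140),(100,140),(45,54),(5,16)]:
    Q=L[near&(L[...,2]>zl)&(L[...,2]<zh)]
    if len(Q)>5: print(zl,len(Q),np.percentile(Q,[1,99],axis=0)[:,:2].round(1).tolist(),[np.round(v,1) for v in cv2.minAreaRect(Q[:,:2].astype(np.float32))])
for s in (-1,1):
    Q=L[near&(L[...,2]>122)&(L[...,2]<140)&(s*L[...,1]>15)]
    if len(Q)>5: print('guide',s,len(Q),np.percentile(Q,[2,50,98],axis=0).round(1).tolist())
go(.536,-.263,.24,-18)
E
```

```text
124 1270 [[-22.1, -29.1], [20.7, 33.8]] [array([-0.7,  2.3]), array([63.1, 44.1]), np.float64(89.9)]
100 1627 [[-22.0, -29.1], [20.6, 33.8]] [array([-0.7,  2.3]), array([63.1, 44.1]), np.float64(89.9)]
45 3010 [[-27.9, -17.9], [26.4, 68.3]] [array([-0.7, 24.3]), array([90.8, 56.1]), np.float64(89.8)]
5 5161 [[-54.9, -41.5], [53.5, 73.4]] [array([-0.7, -1.3]), array([150.7, 110.4]), np.float64(90.0)]
guide -1 581 [[-21.7, -29.1, 123.3], [-1.1, -25.1, 130.4], [20.3, -21.4, 133.1]]
guide 1 783 [[-21.7, 25.6, 122.5], [-1.1, 29.5, 130.1], [20.3, 33.8, 133.1]]
t 11.72 pos [ 0.5082 -0.348   0.2408] jaw -18.0 j6 -0.48 F [-0.  -0.1 -1.8] op 0.0505
row [89.4  0.3  0.9] [-0.2 -0.1  0. ]
```

View pics/w4.png

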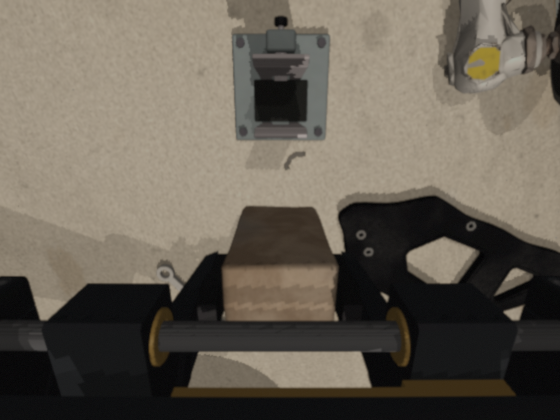

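Lift seen from near: guides at rows 60 and 132, platform at (281,100). Its angle is confirmed. Moving over it, with the offset worked out for the block's position in the hand.

Call:
send_rows --pt "40 45 0 0 0 0 0" --pt "40 80 0 0 0 0 0" --pt "40 90.5 0 0 0 0 0" --pt "40 90.5 0 0 0 0 0" --pt "40 90.5 0 20 0 0 0" --pt "40 90.5 0 40 0 0 0" --pt "40 90.5 0 40 0 0 0" --pt "40 90.5 0 40 0 0 0"

```text
time_s: 12.72
tool_pos: [0.5368, -0.2642, 0.2035]
tool_rot: [2.541, 1.846, 0.0]
wrist_force: [0.4, 0.0, -1.1]
opening: 0.0505
```

```bash
python3 - <<'E'
from h import *
go(.5363,-.2618,.11,-18)
p,d=snapshot('side');save(cv2.resize(p[190:370,270:410],None,fx=3.2,fy=3.2,interpolation=cv2.INTER_CUBIC),'s5.png')
E
```

```text
t 12.72 pos [ 0.5368 -0.2642  0.2035] jaw -18.0 j6 -0.34 F [ 0.4  0.  -1.1] op 0.0505
row [ 2.2 -1.3 93.5] [ 0.  0. -0.]
```

View pics/s5.png

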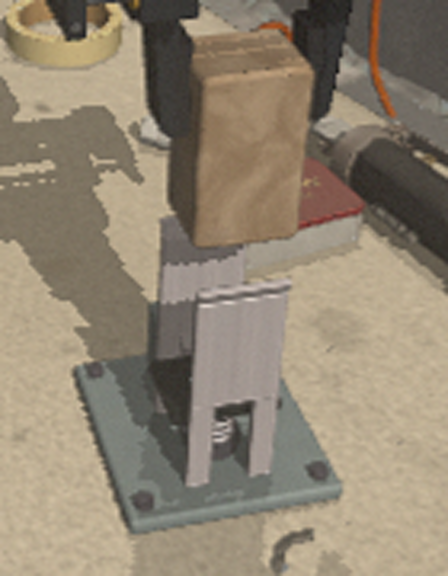

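Block upright above the mouth, grip about 16 mm below its top. Applying the small correction and lowering slowly.

Call:
send_rows --pt "40 2 -1 0 0 0 0" --pt "40 2 -1 6 0 0 0" --pt "40 2 -1 14 0 0 0" --pt "40 2 -1 20 0 0 0" --pt "40 2 -1 26 0 0 0" --pt "40 2 -1 32 0 0 0" --pt "40 2 -1 32 0 0 0"

```text
time_s: 13.65
tool_pos: [0.5361, -0.2609, 0.1699]
tool_rot: [-2.54, -1.846, 0.001]
wrist_force: [0.0, -0.7, -1.9]
opening: 0.0507
```

```bash
python3 - <<'E'
from h import *
go(.5363,-.2618,.11,-18)
E
```

```text
t 13.65 pos [ 0.5361 -0.2609  0.1699] jaw -18.0 j6 -0.34 F [ 0.  -0.7 -1.9] op 0.0507
row [-0.8  0.6 59.9] [-0.1 -0.   0. ]
```

Call:
send_rows --pt "40 -0.6 0 8 0 0 0" --pt "40 -0.6 0 18 0 0 0" --pt "40 -0.6 0 28 0 0 0" --pt "40 -0.6 0 38 0 0 0" --pt "40 -0.6 0 48 0 0 0" --pt "40 -0.6 0 56 0 0 0" --pt "40 -0.6 0 58 0 0 0" --pt "40 -0.6 0 58 0 0 0"

```text
time_s: 14.65
tool_pos: [0.5363, -0.2618, 0.1127]
tool_rot: [2.541, 1.847, -0.0]
wrist_force: [0.5, 0.1, -1.7]
opening: 0.0505
```

```bash
python3 - <<'E'
from h import *
go(.5363,-.2618,.105,-18)
E
```

```text
t 14.65 pos [ 0.5363 -0.2618  0.1127] jaw -18.0 j6 -0.34 F [ 0.5  0.1 -1.7] op 0.0505
row [0.  0.  7.7] [-0.  0.  0.]
```

No contact inside the guides. Pressing.

Call:
send_rows --pt "40 0 0 6 0 0 0" --pt "40 0 0 9 0 0 0" --pt "40 0 0 14 0 0 0" --pt "40 0 0 19 0 0 0" --pt "40 0 0 24 0 0 0" --pt "40 0 0 28 0 0 0" --pt "40 0 0 30 0 0 0" --pt "40 0 0 31 0 0 0" --pt "40 0 0 31 0 0 0"

```text
time_s: 15.78
tool_pos: [0.5366, -0.2622, 0.0827]
tool_rot: [2.54, 1.846, 0.0]
wrist_force: [-2.0, 2.4, 8.2]
opening: 0.0503
```

Call:
send_rows --pt "40 0 0 1 0 0 0" --pt "40 0 0 1.5 0 0 0" --pt "40 0 0 2 0 0 0" --pt "40 0 0 2 0 0 0"

```text
time_s: 16.27
tool_pos: [0.5366, -0.2622, 0.0808]
tool_rot: [2.54, 1.846, 0.0]
wrist_force: [-3.3, 0.5, 8.0]
opening: 0.0501
```

Call:
send_rows --pt "40 0 0 0.5 0 0 0" --pt "40 0 0 1 0 0 0" --pt "40 0 0 1.5 0 0 0" --pt "40 0 0 1.5 0 0 0"

```text
time_s: 16.77
tool_pos: [0.5366, -0.2622, 0.0801]
tool_rot: [2.54, 1.847, -0.0]
wrist_force: [-4.5, 2.6, 14.0]
opening: 0.0504
```

Hard stop felt. Easing up about 3 mm while still gripping tests the latch: the force should drop to the block's weight.

Call:
send_rows --pt "40 0 0 -1 0 0 0" --pt "40 0 0 -2 0 0 0" --pt "40 0 0 -3.2 0 0 0" --pt "40 0 0 -3.2 0 0 0"

```text
time_s: 17.27
tool_pos: [0.5366, -0.2621, 0.0826]
tool_rot: [2.54, 1.846, 0.0]
wrist_force: [-2.9, 0.8, 7.2]
opening: 0.0503
```

Call:
send_rows --pt "40 0 0 -0.7 0 0 0" --pt "40 0 0 -1.3 0 0 0" --pt "40 0 0 -1.3 0 0 0" --pt "40 0 0 -1.3 0 0 0"

```text
time_s: 17.77
tool_pos: [0.5366, -0.2621, 0.0832]
tool_rot: [2.541, 1.846, 0.0]
wrist_force: [-1.6, 0.5, 5.6]
opening: 0.0505
```

Call:
send_rows --pt "40 0 0 -0.6 0 0 0" --pt "40 0 0 -1.2 0 0 0" --pt "40 0 0 -1.2 0 0 0" --pt "40 0 0 -1.2 0 0 0"

```text
time_s: 18.27
tool_pos: [0.5363, -0.2618, 0.0837]
tool_rot: [2.541, 1.847, 0.0]
wrist_force: [1.6, -1.2, -0.2]
opening: 0.0504
```

The force has fallen to about zero at 22 mm sunk, so it is latched. Releasing and retreating straight up.

Call:
send_rows --pt "55 0 0 0 0 0 0" --pt "70 0 0 0 0 0 0" --pt "88 0 0 0 0 0 0" --pt "88 0 0 0 0 0 0" --pt "88 0 0 0 0 0 0" --pt "88 0 0 -20 0 0 0" --pt "88 0 0 -60 0 0 0" --pt "88 0 0 -110 0 0 0" --pt "88 0 0 -160 0 0 0" --pt "88 0 0 -160 0 0 0"

```text
time_s: 19.52
tool_pos: [0.5387, -0.2635, 0.251]
tool_rot: [2.532, 1.841, 0.005]
wrist_force: [-0.3, 0.1, -0.6]
opening: 0.0879
```

```bash
python3 - <<'E'
from h import *
c=calibration('wrist');p,d=snapshot('wrist');P=cloud(d,c)
t=np.radians(72);ey=np.array([np.cos(t),np.sin(t)]);ex=np.array([ey[1],-ey[0]])
L=np.stack([(P[...,:2]-[.5361,-.2634])@ex,(P[...,:2]-[.5361,-.2634])@ey,P[...,2]],-1)*1000
tan=(p[...,0].astype(int)-p[...,2]>25)
Q=L[tan&(L[...,2]>105)&(L[...,2]<142)&(abs(L[...,0])<40)&(abs(L[...,1])<40)]
print(len(Q),np.median(Q[:,2]),[np.round(v,1) for v in cv2.minAreaRect(Q[:,:2].astype(np.float32))])
go(.5363,-.2618,.24,-18)
q,_=snapshot('side')
im=np.hstack([cv2.resize(p,(400,300)),cv2.resize(q[200:350,260:460],(400,300),interpolation=cv2.INTER_CUBIC)]);save(im,'e6.png')
E
```

```text
1868 117.3856868731332 [array([-0.9,  2.4]), array([38.6, 49.6]), np.float64(89.6)]
t 19.57 pos [ 0.5374 -0.2626  0.2477] jaw -18.0 j6 -0.34 F [-0.5  0.1 -0.5] op 0.0878
row [ 0.4 -1.3  7.7] [0.3 0.1 0. ]
```

View pics/e6.png

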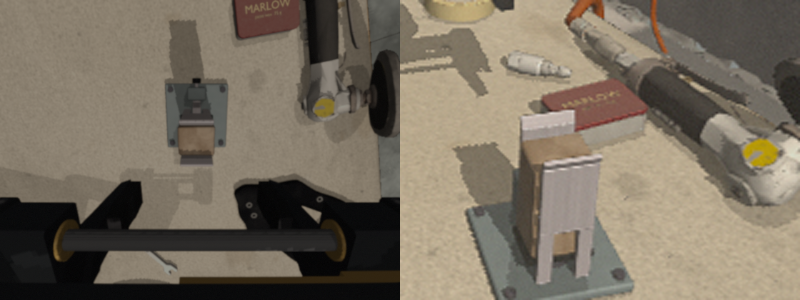

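The block stands upright between the guides, at (196,138) in the left half and (555,195) in the right. Its top is at 117.4 mm (latched: 117) and its offset from the guides' centre is about 0.2 mm. The robot is clear and the bystanders are in place, so I am handing in.

```bash
python3 -c "
from station import *
print(finish_job())"
```

```text
the job is handed in; nothing more can be done
None
```

The sanding block is standing upright on the lift, and my last checks indicate that the platform is latched down. I lifted it straight out of the rack by its 41 mm faces and stood it on the table. I then regripped it by the 51 mm faces, lowered it between the guides without contact and pressed to the hard stop. The job was handed in at about 20 s of the 64 s allowed, and it gave no verdict.

- **Latch:** easing the grip up, the force fell to about 0 N at roughly 22 mm sunk. After release the block top stayed at 117.4 mm, where 117 mm is expected when latched. I did not read the catch position itself.
- **Block:** it is within about 0.2 mm of the guides' centre and within about 0.5° of square.
- **Surroundings:** the gripper is open and well clear. The tin and the coupler looked unmoved in the last pictures. The tape roll was only partly in view, but nothing was moved near it.
- **Disagreement:** the top and wrist cameras differed by about 2.3 mm on the lift's position across the guides. I aimed using the wrist camera for both block and lift, so its offset largely cancelled out.

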